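# Roll the edging strip flush in its channel

## Task

Take the hand roller out of its stand and roll the raised orange edging strip down, from the red end of the channel to the black end in a rolling pass under firm pressure of about 12 N, until all six sections lie flush with the channel. Press with the roller only and never harder than 25 N, then hang the roller back in its stand and leave the other things on the bench alone.

Things in the scene. Friction and masses are not known exactly. Their poses are not given: they have to be found in the camera images.
- rail: Edging rail, fixed: grey base 80 x 200 x 10 mm with an aluminium channel 44 mm wide, 170 mm long on it. Origin: centre of the base's underside; z up, y along the channel from red end block (y = -81 mm) to black one (+81). Orange strip sections 1 to 6, each 16 mm wide, 24 long, lie in the channel on x = 0, centred at y = -62.5, -37.5, -12.5, 12.5, 37.5, 62.5 mm.
- roller: Hand roller, about 0.3 kg. Black wheel, radius 18 mm, 30 mm wide, free on an axle along y 18 mm above the origin; it rolls along x. Origin: under the wheel's middle, at its lowest point. Steel deck 56 x 62 mm (x, y) at z = 40 to 45 mm; on it a wooden grip block, 26 mm thick in x, 42 mm wide in y, z = 45 to 87 mm: hold it across x. Front and back are alike.
- roller_wheel (a joint): Turning angle of the roller's wheel in its frame, rad, any value.
- stand: Plywood stand, fixed: open-topped box 64 x 66 mm (x, y), opening 46 x 50 mm, rim at z = 50 mm, foot 90 x 90 x 6 mm. Origin: centre of the underside, z up. The roller hangs in it, deck on the rim, wheel in the opening with 5 mm play all round; its origin is then 10 mm above the stand's, and their axes agree (either way round).
- tin: Bystander: low round green-lidded rivet tin, 65 mm across, 27 mm high; origin under its centre.
- wedge: Bystander: brown hardwood wedge 30 x 85 x 24 mm; origin under its middle, long axis y.
- coupling_1: Bystander: small nickel plated tube coupling lying down, 19 x 42 x 17 mm; origin under its middle, long axis y.
- strip1 (a joint): Height of strip section 1 (at the red end) above flush, m: 0 flush with the channel walls, 0.0036 to 0.005 at the start. It slides straight down against about 7 N of friction and stays where it is left.
- strip2 (a joint): Height of strip section 2 (counted from the red end) above flush, m: 0 flush with the channel walls, 0.0036 to 0.005 at the start. It slides straight down against about 7 N of friction and stays where it is left.
- strip3 (a joint): Height of strip section 3 (counted from the red end) above flush, m: 0 flush with the channel walls, 0.0036 to 0.005 at the start. It slides straight down against about 7 N of friction and stays where it is left.
- strip4 (a joint): Height of strip section 4 (counted from the red end) above flush, m: 0 flush with the channel walls, 0.0036 to 0.005 at the start. It slides straight down against about 7 N of friction and stays where it is left.
- strip5 (a joint): Height of strip section 5 (counted from the red end) above flush, m: 0 flush with the channel walls, 0.0036 to 0.005 at the start. It slides straight down against about 7 N of friction and stays where it is left.
- strip6 (a joint): Height of strip section 6 (at the black end) above flush, m: 0 flush with the channel walls, 0.0036 to 0.005 at the start. It slides straight down against about 7 N of friction and stays where it is left.
- rail_base (a point): Point on top of the rail's base plate, at its middle, 10 mm above the bench. Above it the channel's wall tops (level with the flush strip) stand 24 to 48 mm over the bench: the bed is clamped at another height, and up to 0.05 rad out of level along y, each time; no reading tells this, so find it by touch. The bed does not yield.
Not all that is in view belongs to the job. Leave any purple look-alike of the roller alone. What is shaped like the stand but pink is not meant.

How it is judged:
By the outcome, as a careful person would: the job done as asked, in the order asked, and still so for the second after the job is handed in, with the robot touching nothing.
It also fails if it takes over 69 s, if anything falls off the work surface, if the arm or the gripper's body presses on something with over 40 N, if the wrist force passes 120 N, or if a joint passes its speed limit or range.

## Robot

A 7-joint arm with a two-finger parallel gripper is mounted at the origin on a cart in front of the work surface, level with it; the furniture and walls round the work are solid. World frame = base frame: x ahead of the robot, y to its left, z up, the work surface at z = 0. Lengths are in m, angles in rad, forces in N, time in s.
With the tool pointing down it reaches from about 0.35 to 0.9 m from the base axis. Payload 8.1 kg.
Tool frame: the origin (TCP) lies at the very end of the fingers, on their centre line; the grasp point (between the pads) lies arm.hold_point_z behind it (arm.hold_point_z is the distance from the TCP to the grasp point, in m); z points along the fingers, y is the line along which they close (so a half turn about z gives the same grasp; the last joint's range is limited). The gripper opens to 92 mm and grips with 3 to 60 N. Pads are 19 mm wide; open, the fingers measure 130 mm over their backs; the gripper's body (75 mm by 190 mm) begins 47 mm behind the grasp point.
Start: joints at [-1.32, 0.434, 0.025, 1.573, -0.012, 1.134, -0.075], TCP at [0.217, 0.586, 0.227] pointing down, gripper open.
Joint ranges: [-2.62, 2.62], [-0.44, 2.09], [-1.27, 1.32], [0.08, 2.57], [-1.32, 4.46], [0.12, 2], [-2.74, 2.74]. Speed limits (rad/s): [2.22, 2.22, 3.01, 3.01, 3.14, 3.14, 3.14].

## Interface

Orientations are given as a rotation vector (axis times angle).
In Python, from cell import arm, vision, job, cut_out gives the robot as it stands. The module is installed in compiled form; this text tells all that it offers.
- The arm moves only by the tool play_rows, never from a script. Its argument "increments" is text: rows parted by semicolons, each of 5 numbers parted by spaces: the shift along the tool's x, y, z in cm, then the turn about the tool's z in degrees, then the opening, from -1 (shut) to 1 (fully open), so that 0 is half open. A call has 1 to 5 rows; each row shifts and turns the commanded pose from where the row before left it, along the tool's axes as they then stand; what a row does not reach is not made up. A row lasts 1/12 s, in which the tool goes at most 41.7 mm and 7.16 degrees, less where a joint would pass 70% of its speed; a pose out of reach is approached as far as the arm can. A call is refused whole if a number of a shift passes 4.17 or a number of a turn 7.16, either way. A call with a gripper value outside its range is refused whole. The fingers move at their own pace and stop on an object; "grip_force" is the grip in N (left out, the last holds). Time passes only in rows, so rows that do not move let the fingers close. It gives the time, the measured TCP pose, the force, the opening and the grip force at its end, in the units of the state.
- arm.observe(): the state, without advancing time (a new reading comes with each control period).
- vision.get_image(name): name is "scene" or "top" or "wrist"; returns a dict with "frame" (384x512x3 uint8, red, green, blue), "z_map" (384x512 float32, m along the optical axis (not along the pixel's ray), 0 where there is no reading), "mtx" (3x3 intrinsics, pixels), "cam_to_world" (4x4, takes a point from camera to world coordinates). Camera axes: x right, y up, looking along -z (the intrinsics and any distortion apply to the point x, -y, -z); pixel columns grow to the right and rows downward; lengths in m; the calibration is good to about 2 mm. A picture is of the moment at which its call begins.
- job.sign_off(): hands the job in; it is judged then, once.
Trained networks look in a picture, given as the dict that the camera call returned (one of the last four; its "shot" number tells which), for a name from the list of things; names that differ only in an ending like _2 or _b are one class to them, and where a whole thing is asked for, a point or a joint stands for the part that bears it (a point fixed in the world has none). Each returns a list of dicts, best first, with "confidence" (0 to 1); they miss things now and then, are a little off and sometimes report something else, mostly with a low value. They report only what shows in the picture. A call takes as long as a camera call. They do not tell look-alikes from the thing itself.
- cut_out(query, picture): "mask" (384x512 bool, what is visible of it) and "point" ([row, column] in pixels, amid what is visible of it).
The state is a dict: "clock": time; "joints": joint angles; "dq": joint speeds; "joint_efforts": joint torques, N m; "position": TCP position; "ee_rot": TCP orientation; "force": force on the tool from outside, world axes, zero at the start; "ft_torque": the same for the moment, N m; "width": opening from 0.0 (shut) to 1.0 (fully open); "gripper_force": force on a finger pad.
Only numpy, scipy, OpenCV 4.12 (cv2) and the standard library are available. Lean on these libraries where they do the work, as an engineer would, in place of code of your own. Each camera call takes 0.05 s, during which the arm holds its last target. There are 200 camera calls.

## Working session

There is one attempt and no reset: what is moved stays moved. The work goes in short steps, Python scripts to look and compute and a tool call to move; the robot and the scene stay as the last step left them, time stands still between calls to the robot, and variables do not carry over. Pictures are saved under pics/ and viewed, at most 10 in all, crops included, and the job is handed in when it is done.

Besides the shell and the picture viewer there is one more tool, called after "Call:" by a JSON object that holds its "method" and its "body". play_rows: Moves the arm, as the interface text tells. Its arguments: {"type":"object","properties":{"increments":{"type":"string"},"grip_force":{"type":"number"}},"required":["increments"]}

```bash
mkdir -p pics
cat > h.py <<'E'
import numpy as np, cv2
from scipy.spatial.transform import Rotation as R
from cell import arm, vision, job, cut_out
def cloud(p):
    z=p["z_map"];K=p["mtx"];r,c=np.mgrid[0:384,0:512]
    x=(c-K[0,2])/K[0,0]*z;y=(r-K[1,2])/K[1,1]*z
    P=np.stack([x,-y,-z,np.ones_like(z)],-1)@np.array(p["cam_to_world"]).T
    return P[...,:3]
def save(p,n): cv2.imwrite("pics/"+n,cv2.cvtColor(p["frame"],cv2.COLOR_RGB2BGR))
E
python3 - <<'E'
from h import *
s=arm.observe();print({k:np.round(v,3) for k,v in s.items()},arm.hold_point_z)
for n in("top","scene"):
    p=vision.get_image(n);save(p,n+"0.png");P=cloud(p);print(n,np.round(p["cam_to_world"],2).tolist())
    for q in("rail","roller","stand","tin","wedge","coupling_1"):
        for d in cut_out(q,p)[:3]:
            m=d["mask"]&(p["z_map"]>0);X=P[m]
            if len(X)<5: continue
            (cc,wh,a)=cv2.minAreaRect((X[:,:2]*1000).astype(np.float32))
            print(q,round(d["confidence"],2),d["point"],m.sum(),"med",np.round(np.median(X,0),3),"zr",np.round(np.percentile(X[:,2],[2,98]),3),"rect",np.round(cc),np.round(wh),round(a))
E
```

```text
{'clock': np.float64(0.0), 'joints': array([-1.32 ,  0.435,  0.025,  1.574, -0.012,  1.134, -0.075]), 'dq': array([-0.   , -0.002,  0.001, -0.   , -0.001,  0.003,  0.001]), 'joint_efforts': array([-2.0000e-03, -6.6783e+01,  9.8500e-01, -3.1446e+01, -6.0000e-02,
        4.3000e-02,  0.0000e+00]), 'position': array([0.216, 0.586, 0.226]), 'ee_rot': array([-5.530e-01, -3.092e+00,  2.000e-03]), 'force': array([ 0.374, -0.458,  0.721]), 'ft_torque': array([ 0.019, -0.006,  0.039]), 'gripper_force': np.float64(0.0), 'width': np.float64(1.002)} 0.0188
top [[-0.01, 0.99, -0.15, 0.43], [-1.0, -0.01, 0.02, 0.38], [0.02, 0.15, 0.99, 0.91], [0.0, 0.0, 0.0, 1.0]]
rail 0.86 [195.8, 332.4] 2240 med [0.555 0.152 0.03 ] zr [0.007 0.043] rect [559. 146.] [ 82. 199.] 10
roller 0.79 [266.9, 247.1] 587 med [0.381 0.379 0.046] zr [0.041 0.091] rect [377. 381.] [63. 62.] 60
roller 0.61 [214.3, 242.8] 529 med [0.507 0.385 0.057] zr [0.053 0.101] rect [510. 386.] [54. 60.] 89
stand 0.75 [242.7, 129.5] 1317 med [0.441 0.678 0.008] zr [0.003 0.052] rect [442. 684.] [100.  91.] 81
stand 0.66 [228.1, 242.1] 565 
[... 505 characters left out ...]
08], [-0.8, -0.29, 0.53, 0.85], [0.01, 0.87, 0.49, 0.52], [0.0, 0.0, 0.0, 1.0]]
rail 0.77 [182.2, 294.5] 249 med [0.536 0.222 0.036] zr [0.002 0.043] rect [543. 214.] [50. 94.] 52
roller 0.78 [226.5, 297.3] 706 med [0.368 0.388 0.046] zr [0.001 0.09 ] rect [342. 402.] [ 63. 380.] 54
roller 0.76 [200.1, 258.0] 337 med [0.49  0.393 0.056] zr [0.05 0.1 ] rect [508. 350.] [ 61. 135.] 19
stand 0.96 [215.4, 264.1] 575 med [0.475 0.393 0.025] zr [0.002 0.085] rect [351. 481.] [ 95. 436.] 54
stand 0.78 [275.6, 160.8] 2039 med [0.413 0.683 0.023] zr [-0.     0.051] rect [463. 674.] [ 94. 141.] 81
coupling_1 0.52 [191.6, 365.7] 69 med [0.403 0.068 0.012] zr [-0.     0.017] rect [406.  69.] [16. 41.] 2
```

View pics/top0.png

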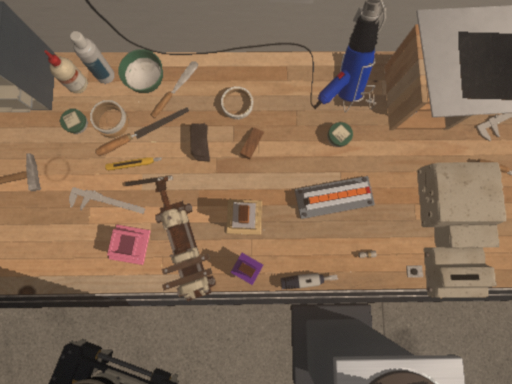

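Run:
```python
from h import *
p=vision.get_image("top");P=cloud(p);f=p["frame"].astype(int)
hsv=cv2.cvtColor(p["frame"],cv2.COLOR_RGB2HSV)
# orange strip in rail
rail=cut_out("rail",p)[0]["mask"]
rail=cv2.dilate(rail.astype(np.uint8),np.ones((5,5)))>0
o=rail&(hsv[...,0]>6)&(hsv[...,0]<22)&(hsv[...,1]>150)&(p["z_map"]>0)
X=P[o];print("orange",o.sum(),cv2.fitLine((X[:,:2]).astype(np.float32),2,0,.01,.01).ravel(),cv2.minAreaRect((X[:,:2]*1000).astype(np.float32)),X.mean(0))
A=np.c_[X-X.mean(0)];print("zplane",np.linalg.lstsq(np.c_[A[:,:2],np.ones(len(A))],X[:,2],rcond=None)[0])
red=rail&((hsv[...,0]<5)|(hsv[...,0]>172))&(hsv[...,1]>130)&(p["z_map"]>0);print("red",red.sum(),np.median(P[red],0))
blk=rail&(hsv[...,2]<60)&(p["z_map"]>0);print("blk",blk.sum(),np.median(P[blk],0))
for lo,hi,cx,cy in((.048,.065,.51,.385),(.095,.11,.51,.385),(.03,.06,.38,.38),(.045,.06,.44,.68)):
    m=(P[...,2]>lo)&(P[...,2]<hi)&(np.hypot(P[...,0]-cx,P[...,1]-cy)<.06);X=P[m]
    if len(X)>4: print(lo,cv2.minAreaRect((X[:,:2]*1000).astype(np.float32)),np.median(X,0),np.median(f[m],0))
```

```text
orange 329 [ 0.16966313 -0.9855021   0.5569733   0.14555308] ((557.4826049804688, 144.18719482421875), (13.94787883758545, 151.78485107421875), 9.686107635498047) [0.55697326 0.14555308 0.04059994]
zplane [0.10705871 0.0536503  0.04059994]
red 19 [0.57230473 0.06447365 0.03439753]
blk 14 [0.54277595 0.22724271 0.03933903]
0.048 ((509.2805480957031, 384.5484619140625), (66.66526794433594, 62.8770637512207), 88.63555145263672) [0.50522033 0.3835353  0.05492043] [153. 131. 110.]
0.095 ((508.3863830566406, 385.2460021972656), (23.58004379272461, 37.82418441772461), 89.41707611083984) [0.50810191 0.38505884 0.09889451] [91. 59. 41.]
0.03 ((378.9532775878906, 378.98101806640625), (61.76686096191406, 56.11101531982422), 59.979984283447266) [0.38274476 0.37933894 0.04524165] [105.  58. 108.]
0.045 ((441.2901611328125, 680.3981323242188), (67.32199096679688, 64.03495788574219), 80.09385681152344) [0.43988062 0.68009255 0.05003471] [191. 104. 114.]
```

The top view shows the roller with its wood grip in the plywood stand at pixel (243,215). The purple look-alike is at (247,268), the pink stand at (129,243), and the rail at (335,196) with its red end to the right. The grip closes along world y.

Call:
{"method": "play_rows", "body": {"increments": "-3.8 -1 0 0 1; -3.8 -1 0 0 1; -3.8 -1 0 0 1; -3.8 -1 0 0 1; -3.8 -1 0 0 1", "grip_force": 50}}

```text
clock: 1.22
position: [0.3788, 0.4724, 0.2269]
ee_rot: [0.552, 3.092, 0.001]
force: [0.4, 1.2, -0.5]
width: 1.002
gripper_force: 0.0
```

Call:
{"method": "play_rows", "body": {"increments": "-3.8 -1 0 0 1; -3.8 -1 0 0 1; -3.8 -1 0 0 1; -3.8 -1 0 0 1; 0 0 0 -6.5 1"}}

```text
clock: 1.63
position: [0.5141, 0.3754, 0.2268]
ee_rot: [0.396, 3.111, -0.005]
force: [0.5, -1.7, 0.5]
width: 1.002
gripper_force: 0.0
```

Call:
{"method": "play_rows", "body": {"increments": "0 0 0 -6.5 1; 0 0 0 -6.5 1; 0 0 0 0 1; 0 0 0 0 1"}}

```text
clock: 1.97
position: [0.5062, 0.3833, 0.2268]
ee_rot: [-0.027, -3.141, -0.0]
force: [0.6, -1.3, 1.1]
width: 0.997
gripper_force: 0.0
```

```bash
cat >> h.py <<'E'
def pose():
    s=arm.observe();M=R.from_rotvec(s["ee_rot"]).as_matrix();return np.array(s["position"]),M,s
def to(t,yaw=None):
    p,M,s=pose();print("t",round(float(s["clock"]),2),"pos",np.round(p*1000,1),"toolshift cm",np.round(M.T@(np.array(t)-p)*100,2),
    "yaw(tool y) deg",round(np.degrees(np.arctan2(M[1,1],M[0,1])),2),"zaxis",np.round(M[:,2],3),"F",np.round(s["force"],1),"w",round(float(s["width"]),3))
E
python3 - <<'E'
from h import *
p=vision.get_image("wrist");save(p,"w1.png");P=cloud(p);f=p["frame"]
for lo,hi,n in((.048,.065,"deck+rim"),(.092,.11,"grip")):
    m=(P[...,2]>lo)&(P[...,2]<hi)&(np.hypot(P[...,0]-.509,P[...,1]-.385)<.05);X=P[m]
    if len(X)>4: print(n,len(X),cv2.minAreaRect((X[:,:2]*1000).astype(np.float32)),np.round(np.median(X,0),4))
to([.509,.385,.059])
E
```

```text
deck+rim 2707 ((508.01141357421875, 382.8971252441406), (65.75526428222656, 63.78489303588867), 87.73983764648438) [0.5001 0.3826 0.055 ]
grip 1358 ((508.23040771484375, 382.8258361816406), (25.999408721923828, 42.294105529785156), 88.37732696533203) [0.5065 0.3824 0.0992]
t 2.02 pos [506.1 383.4 226.7] toolshift cm [-0.28  0.16 16.77] yaw(tool y) deg 89.0 zaxis [-0.  0. -1.] F [ 0.4 -0.5  0.9] w 0.998
```

View pics/w1.png

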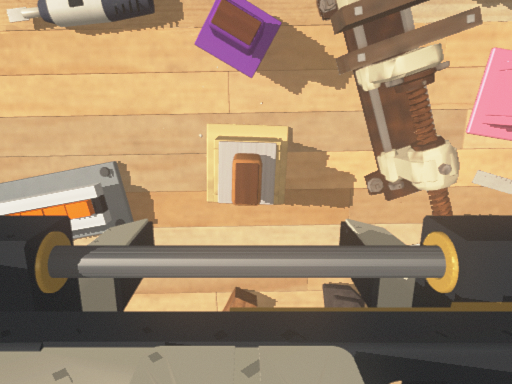

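The wrist view shows the grip block standing at (247,180), in line with the fingers. The rail's black end is at (100,200).

Call:
{"method": "play_rows", "body": {"increments": "-0.2 -0.05 4 0 1; 0 0 4 0 1; 0 0 4 0 1; 0 0 3 0 1; 0 0 1.4 0 1"}}

```text
clock: 2.43
position: [0.5059, 0.3814, 0.0584]
ee_rot: [-0.026, -3.137, 0.006]
force: [-0.7, 0.0, 0.1]
width: 0.999
gripper_force: 0.0
```

Call:
{"method": "play_rows", "body": {"increments": "0 0 0.3 0 1; 0 0 0 0 -1; 0 0 0 0 -1; 0 0 0 0 -1; 0 0 0 0 -1", "grip_force": 50}}

```text
clock: 2.85
position: [0.5091, 0.3836, 0.0615]
ee_rot: [0.022, 3.139, 0.003]
force: [-0.3, 0.3, 0.1]
width: 0.76
gripper_force: 0.0
```

Call:
{"method": "play_rows", "body": {"increments": "0 0 0 0 -1; 0 0 0 0 -1; 0 0 0 0 -1; 0 0 0 0 -1"}}

```text
clock: 3.18
position: [0.5082, 0.3829, 0.06]
ee_rot: [0.021, 3.141, 0.0]
force: [-0.5, 0.2, 0.5]
width: 0.469
gripper_force: 0.0
```

Call:
{"method": "play_rows", "body": {"increments": "0 0 0 0 -1; 0 0 0 0 -1; 0 0 0 0 -1; 0 0 0 0 -1; 0 0 0 0 -1"}}

```text
clock: 3.6
position: [0.5081, 0.3829, 0.0597]
ee_rot: [-0.021, -3.141, -0.0]
force: [0.5, 0.3, 0.0]
width: 0.281
gripper_force: 49.5
```

Run:
```python
from h import *
to([.572,.064,.2])
```

```text
t 3.6 pos [508.1 382.9  59.7] toolshift cm [ -6.81 -31.8  -14.03] yaw(tool y) deg 89.23 zaxis [-0.  0. -1.] F [0.5 0.3 0. ] w 0.281
```

Call:
{"method": "play_rows", "body": {"increments": "0 0 -3 0 -1; 0 0 -4 0 -1; 0 0 -2 0 -1; -0.8 -3.7 0 0 -1; -0.8 -3.7 0 0 -1"}}

```text
clock: 4.02
position: [0.5229, 0.3111, 0.1511]
ee_rot: [0.013, 3.14, 0.005]
force: [0.9, -1.0, -3.6]
width: 0.281
gripper_force: 49.5
```

Call:
{"method": "play_rows", "body": {"increments": "-0.8 -3.7 0 0 -1; -0.8 -3.7 0 0 -1; -0.8 -3.7 0 0 -1; -0.8 -3.7 0 0 -1; -0.8 -3.7 0 0 -1"}}

```text
clock: 4.43
position: [0.5603, 0.1211, 0.1494]
ee_rot: [-0.021, -3.141, 0.0]
force: [0.8, -0.0, -3.4]
width: 0.283
gripper_force: 49.5
```

Call:
{"method": "play_rows", "body": {"increments": "-0.8 -3.7 0 0 -1; 0 0 0 -5.3 -1; 0 0 0 -5.3 -1; 0 0 0 0 -1; 0 0 0 0 -1"}}

```text
clock: 4.85
position: [0.5678, 0.086, 0.1494]
ee_rot: [0.265, -3.13, -0.001]
force: [-0.9, 0.3, -3.1]
width: 0.278
gripper_force: 49.5
```

Run:
```python
from h import *
to([.5687,.0807,.11])
for n in("wrist","top"):
    p=vision.get_image(n);save(p,n+"2.png");P=cloud(p);hsv=cv2.cvtColor(p["frame"],cv2.COLOR_RGB2HSV);H,S,V=cv2.split(hsv)
    near=(np.hypot(P[...,0]-.558,P[...,1]-.146)<.12)&(P[...,2]<.06)&(p["z_map"]>0)
    o=near&(H>6)&(H<22)&(S>180)&(P[...,2]>.025)
    if o.sum()>20:
        X=P[o];print(n,"orange",o.sum(),cv2.fitLine((X[:,:2]).astype(np.float32),2,0,.01,.01).ravel(),cv2.minAreaRect((X[:,:2]*1000).astype(np.float32)))
        u=np.array([-.1697,.9855]);t=X[:,:2]@u;print("z fit",np.polyfit(t-.049,X[:,2],1),np.ptp(t))
    for k,m in(("red",((H<4)|(H>174))&(S>140)&(P[...,2]>.02)),("held grip",None)):
        if m is not None:
            m=m&near
            if m.sum()>4: print(k,m.sum(),np.round(np.median(P[m],0),4))
    for d in cut_out("roller",p)[:2]:
        m=d["mask"]&(p["z_map"]>0);X=P[m];print("roller",d["confidence"],d["point"],np.round(np.median(X,0),3))
```

```text
t 4.85 pos [567.8  86.  149.4] toolshift cm [-0.   -0.54  3.94] yaw(tool y) deg 99.67 zaxis [-0.001  0.    -1.   ] F [-0.9  0.3 -3.1] w 0.278
wrist orange 310 [ 0.33894888 -0.9408048   0.5470745   0.20489563] ((550.2763061523438, 180.25340270996094), (15.293368339538574, 72.78777313232422), 9.252645492553711)
z fit [0.04146128 0.04044053] 0.0728595103275465
roller 0.81 [213.5, 246.8] [0.549 0.083 0.161]
top orange 172 [ 0.17138503 -0.9852041   0.55253637  0.1695098 ] ((552.5242919921875, 168.7537078857422), (11.925741195678711, 100.02069854736328), 9.27629280090332)
z fit [0.03993721 0.04075201] 0.1000816422592637
roller 0.98 [269.0, 245.5] [0.381 0.379 0.046]
```

View pics/wrist2.png

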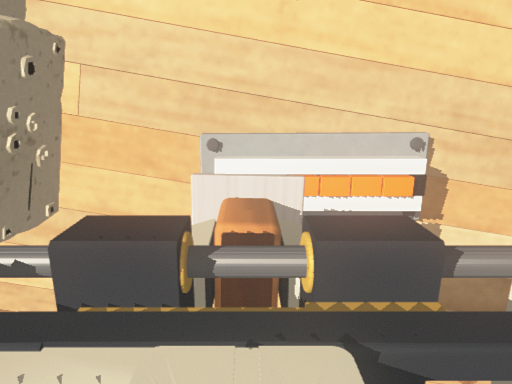

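The roller is held straight over the red end. The strip at (360,186) runs along the tool's y, the black end is at (418,186), and the strip rises by about 0.04 rad. Next I descend to feel for contact.

Call:
{"method": "play_rows", "body": {"increments": "0 -0.5 2.5 0 -1; 0 0 2 0 -1; 0 0 1 0 -1; 0 0 0 0 -1; 0 0 0 0 -1"}}

```text
clock: 5.47
position: [0.5688, 0.0815, 0.0947]
ee_rot: [0.269, -3.129, 0.0]
force: [0.1, 0.8, -2.4]
width: 0.282
gripper_force: 49.5
```

Call:
{"method": "play_rows", "body": {"increments": "0 0 0.2 0 -1; 0 0 0.2 0 -1; 0 0 0.2 0 -1; 0 0 0 0 -1; 0 0 0 0 -1"}}

```text
clock: 5.88
position: [0.5691, 0.0811, 0.089]
ee_rot: [-0.269, 3.13, 0.0]
force: [-0.5, 0.4, -3.1]
width: 0.287
gripper_force: 49.5
```

Call:
{"method": "play_rows", "body": {"increments": "0 0 0.1 0 -1; 0 0 0 0 -1; 0 0 0 0 -1"}}

```text
clock: 6.13
position: [0.5693, 0.0811, 0.0881]
ee_rot: [-0.269, 3.129, 0.0]
force: [-0.4, 0.7, 0.3]
width: 0.28
gripper_force: 49.5
```

Call:
{"method": "play_rows", "body": {"increments": "0 0 0.1 0 -1; 0 0 0 0 -1; 0 0 0 0 -1"}}

```text
clock: 6.38
position: [0.5693, 0.0811, 0.0871]
ee_rot: [-0.269, 3.129, 0.0]
force: [-0.6, 0.4, 3.8]
width: 0.279
gripper_force: 49.5
```

Call:
{"method": "play_rows", "body": {"increments": "0 0 0.1 0 -1; 0 0 0 0 -1; 0 0 0 0 -1"}}

```text
clock: 6.63
position: [0.5693, 0.0811, 0.0858]
ee_rot: [-0.269, 3.129, 0.0]
force: [-0.1, -1.0, 3.2]
width: 0.28
gripper_force: 49.5
```

Call:
{"method": "play_rows", "body": {"increments": "0 0 0.1 0 -1; 0 0 0 0 -1; 0 0 0 0 -1"}}

```text
clock: 6.88
position: [0.5692, 0.0811, 0.0847]
ee_rot: [-0.269, 3.13, 0.0]
force: [0.8, -0.6, 2.4]
width: 0.281
gripper_force: 49.5
```

Call:
{"method": "play_rows", "body": {"increments": "0 0 0.1 0 -1; 0 0 0 0 -1; 0 0 0 0 -1"}}

```text
clock: 7.13
position: [0.5693, 0.0811, 0.0843]
ee_rot: [-0.269, 3.129, 0.0]
force: [-0.8, 0.0, 9.1]
width: 0.28
gripper_force: 49.5
```

Section 1 is flush: the bed is felt at TCP z of about 84.3 mm, with about 12 N of contact force. I'll now roll, following the slope.

Call:
{"method": "play_rows", "body": {"increments": "0 0.2 -0.008 0 -1; 0 0.2 -0.008 0 -1; 0 0.2 -0.008 0 -1; 0 0.2 -0.008 0 -1; 0 0.2 -0.008 0 -1"}}

```text
clock: 7.55
position: [0.5681, 0.0891, 0.0846]
ee_rot: [-0.267, 3.129, -0.003]
force: [0.3, -3.6, 7.5]
width: 0.283
gripper_force: 49.5
```

Call:
{"method": "play_rows", "body": {"increments": "0 0.2 -0.006 0 -1; 0 0.2 -0.006 0 -1; 0 0.2 -0.006 0 -1; 0 0.2 -0.006 0 -1; 0 0.2 -0.006 0 -1"}}

```text
clock: 7.97
position: [0.5663, 0.1008, 0.0849]
ee_rot: [-0.268, 3.129, 0.0]
force: [0.1, -0.5, 6.9]
width: 0.284
gripper_force: 49.5
```

Call:
{"method": "play_rows", "body": {"increments": "0 0.2 0 0 -1; 0 0.2 -0.006 0 -1; 0 0.2 -0.006 0 -1; 0 0.2 -0.006 0 -1; 0 0.2 -0.006 0 -1"}}

```text
clock: 8.38
position: [0.5649, 0.1101, 0.0852]
ee_rot: [-0.268, 3.128, -0.001]
force: [1.9, -4.8, 6.6]
width: 0.28
gripper_force: 49.5
```

Call:
{"method": "play_rows", "body": {"increments": "0 0.2 0.01 0 -1; 0 0.2 -0.006 0 -1; 0 0.2 -0.006 0 -1; 0 0.2 -0.006 0 -1; 0 0.2 -0.006 0 -1"}}

```text
clock: 8.8
position: [0.5632, 0.12, 0.0854]
ee_rot: [-0.268, 3.128, -0.0]
force: [1.7, -1.2, 5.3]
width: 0.283
gripper_force: 49.5
```

Call:
{"method": "play_rows", "body": {"increments": "0 0.2 -0.006 0 -1; 0 0.2 -0.006 0 -1; 0 0.2 -0.006 0 -1; 0 0.2 -0.006 0 -1; 0 0.2 -0.006 0 -1"}}

```text
clock: 9.22
position: [0.5616, 0.1305, 0.0857]
ee_rot: [-0.268, 3.128, 0.0]
force: [2.9, -0.8, 5.4]
width: 0.281
gripper_force: 49.5
```

Call:
{"method": "play_rows", "body": {"increments": "0 0 0.02 0 -1; 0 0 0.02 0 -1; 0 0 0 0 -1; 0 0 0 0 -1"}}

```text
clock: 9.55
position: [0.5617, 0.1307, 0.0856]
ee_rot: [-0.269, 3.128, 0.001]
force: [0.7, 0.2, 9.5]
width: 0.282
gripper_force: 49.5
```

Call:
{"method": "play_rows", "body": {"increments": "0 0.2 -0.005 0 -1; 0 0.2 -0.005 0 -1; 0 0.2 -0.005 0 -1; 0 0.2 -0.005 0 -1; 0 0.2 -0.005 0 -1"}}

```text
clock: 9.97
position: [0.5604, 0.1384, 0.0858]
ee_rot: [-0.266, 3.128, -0.003]
force: [1.4, -3.5, 8.9]
width: 0.282
gripper_force: 49.5
```

Call:
{"method": "play_rows", "body": {"increments": "0 0.2 -0.005 0 -1; 0 0.2 -0.005 0 -1; 0 0.2 -0.005 0 -1; 0 0.2 -0.005 0 -1; 0 0.2 -0.005 0 -1"}}

```text
clock: 10.38
position: [0.5586, 0.1503, 0.0861]
ee_rot: [-0.268, 3.127, 0.001]
force: [0.8, -1.4, 8.3]
width: 0.282
gripper_force: 49.5
```

Call:
{"method": "play_rows", "body": {"increments": "0 0.2 0 0 -1; 0 0.2 -0.005 0 -1; 0 0.2 -0.005 0 -1; 0 0.2 -0.005 0 -1; 0 0.2 -0.005 0 -1"}}

```text
clock: 10.8
position: [0.5572, 0.1593, 0.0863]
ee_rot: [-0.268, 3.127, -0.001]
force: [3.2, -5.6, 8.6]
width: 0.281
gripper_force: 49.5
```

Call:
{"method": "play_rows", "body": {"increments": "0 0.2 0 0 -1; 0 0.2 -0.005 0 -1; 0 0.2 -0.005 0 -1; 0 0.2 -0.005 0 -1; 0 0.2 -0.005 0 -1"}}

```text
clock: 11.22
position: [0.5555, 0.1695, 0.0866]
ee_rot: [-0.267, 3.127, 0.0]
force: [3.0, -0.8, 7.1]
width: 0.283
gripper_force: 49.5
```

Call:
{"method": "play_rows", "body": {"increments": "0 0.2 0.015 0 -1; 0 0.2 -0.005 0 -1; 0 0.2 -0.005 0 -1; 0 0.2 -0.005 0 -1; 0 0.2 -0.005 0 -1"}}

```text
clock: 11.63
position: [0.5539, 0.18, 0.0868]
ee_rot: [-0.268, 3.126, 0.001]
force: [2.5, 0.0, 8.1]
width: 0.282
gripper_force: 49.5
```

Call:
{"method": "play_rows", "body": {"increments": "0 0.2 0 0 -1; 0 0.2 -0.005 0 -1; 0 0.2 -0.005 0 -1; 0 0.2 -0.005 0 -1; 0 0.2 -0.005 0 -1"}}

```text
clock: 12.05
position: [0.5526, 0.1878, 0.087]
ee_rot: [-0.266, 3.126, -0.002]
force: [3.0, -4.5, 9.8]
width: 0.284
gripper_force: 49.5
```

Call:
{"method": "play_rows", "body": {"increments": "0 0.2 -0.005 0 -1; 0 0.2 -0.005 0 -1; 0 0.2 -0.005 0 -1; 0 0.2 -0.005 0 -1; 0 0.2 -0.005 0 -1"}}

```text
clock: 12.47
position: [0.5507, 0.1997, 0.0873]
ee_rot: [-0.268, 3.126, 0.001]
force: [4.5, -0.5, 8.3]
width: 0.279
gripper_force: 49.5
```

Call:
{"method": "play_rows", "body": {"increments": "0 0.2 -0.003 0 -1; 0 0.2 -0.005 0 -1; 0 0.2 -0.005 0 -1; 0 0.2 -0.005 0 -1; 0 0.2 -0.005 0 -1"}}

```text
clock: 12.88
position: [0.5492, 0.2097, 0.0875]
ee_rot: [-0.268, 3.125, 0.002]
force: [3.6, -0.3, 7.6]
width: 0.283
gripper_force: 49.5
```

Call:
{"method": "play_rows", "body": {"increments": "0 0.2 -0.003 0 -1; 0 0.1 0 0 -1; 0 0 0 0 -1; 0 0 0 0 -1"}}

```text
clock: 13.22
position: [0.5487, 0.2129, 0.0876]
ee_rot: [-0.268, 3.125, 0.002]
force: [3.9, 0.5, 7.7]
width: 0.279
gripper_force: 49.5
```

The pass is done at about 11–13 N throughout. I'll lift, move aside and check the strip.

Call:
{"method": "play_rows", "body": {"increments": "0 0 -2 0 -1; 0 0 -4 0 -1; 0 2 -3 0 -1; 0 4 -1 0 -1; 0 4 0 0 -1"}}

```text
clock: 13.63
position: [0.531, 0.3106, 0.1895]
ee_rot: [-0.262, 3.126, 0.002]
force: [0.2, 0.9, -3.1]
width: 0.278
gripper_force: 49.5
```

Call:
{"method": "play_rows", "body": {"increments": "0 2 0 0 -1; 0 0 0 0 -1; 0 0 0 0 -1"}}

```text
clock: 13.88
position: [0.5242, 0.3318, 0.1851]
ee_rot: [0.274, -3.127, 0.001]
force: [-0.2, -0.3, -3.6]
width: 0.283
gripper_force: 49.5
```

Run:
```python
from h import *
to([.508,.383,.16])
ims=[]
for n in("wrist","top"):
    p=vision.get_image(n);P=cloud(p);H,S,V=cv2.split(cv2.cvtColor(p["frame"],cv2.COLOR_RGB2HSV))
    ims.append(p["frame"])
    ok=(p["z_map"]>0)
    u=np.array([-.166,.986]);v=np.array([.986,.166]);d=P[...,:2]-np.array([.5575,.1457]);t=d@u*1000;w=d@v*1000
    for c in(-62.5,-37.5,-12.5,12.5,37.5,62.5):
        s=ok&(abs(t-c)<9)&(abs(w)<5);l=ok&(abs(t-c)<9)&(abs(w)>12)&(abs(w)<19)
        print(n,c,s.sum(),l.sum(),np.round(1000*np.median(P[s][:,2]),1) if s.sum() else None,np.round(1000*np.median(P[l][:,2]),1) if l.sum() else None)
w=ims[0]; t=cv2.resize(ims[1][165:230,285:385],(800,520),interpolation=cv2.INTER_CUBIC)
for n,i in(("w3.png",w),("t3.png",t)): cv2.imwrite("pics/"+n,i[...,::-1])
```

```text
t 13.88 pos [524.2 331.8 185.1] toolshift cm [0.7  5.33 2.51] yaw(tool y) deg 100.02 zaxis [-0.002 -0.001 -1.   ] F [-0.2 -0.3 -3.6] w 0.283
wrist -62.5 0 0 None None
wrist -37.5 128 159 35.9 36.0
wrist -12.5 211 301 36.5 36.5
wrist 12.5 207 292 37.1 37.1
wrist 37.5 213 278 37.6 37.8
wrist 62.5 215 299 38.3 38.4
top -62.5 0 0 None None
top -37.5 0 0 None None
top -12.5 0 0 None None
top 12.5 0 0 None None
top 37.5 0 0 None None
top 62.5 0 0 None None
```

View pics/w3.png

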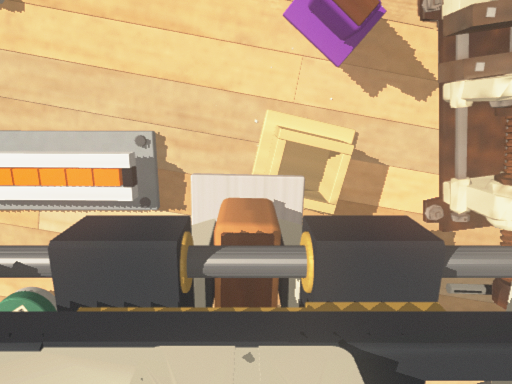

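The wrist view shows the strip level with the channel, and depth puts sections 2–6 flush with the walls. The empty stand is at (305,160). Next I go above the stand and check section 1.

Call:
{"method": "play_rows", "body": {"increments": "0 2 0 5.4 -1; 0 2 0 5.4 -1; 0 1.4 0 0 -1; 0 0 0 0 -1; 0 0 0 0 -1"}}

```text
clock: 14.4
position: [0.5212, 0.3838, 0.1859]
ee_rot: [-0.021, -3.141, 0.001]
force: [-0.1, 0.2, -3.0]
width: 0.277
gripper_force: 49.5
```

Run:
```python
from h import *
to([.5081,.3829,.0597])
for n in("top","scene","wrist"):
    p=vision.get_image(n);P=cloud(p);ok=(p["z_map"]>0)
    u=np.array([-.166,.986]);v=np.array([.986,.166]);d=P[...,:2]-np.array([.5575,.1457]);t=d@u*1000;w=d@v*1000
    for c in(-62.5,-37.5,62.5):
        s=ok&(abs(t-c)<8)&(abs(w)<5);l=ok&(abs(t-c)<8)&(abs(w)>12)&(abs(w)<19)
        print(n,c,s.sum(),l.sum(),np.round(1000*np.median(P[s][:,2]),1) if s.sum() else None,np.round(1000*np.median(P[l][:,2]),1) if l.sum() else None)
    if n!="scene":
        m=ok&(P[...,2]>.046)&(P[...,2]<.056)&(np.hypot(P[...,0]-.509,P[...,1]-.383)<.06);X=P[m]
        if len(X)>9: print("rim",len(X),cv2.minAreaRect((X[:,:2]*1000).astype(np.float32)))
        m=ok&(P[...,2]>.15)&(P[...,2]<.18)&(np.hypot(P[...,0]-.509,P[...,1]-.383)<.06);X=P[m]
        if len(X)>9: print("deck?",len(X),cv2.minAreaRect((X[:,:2]*1000).astype(np.float32)),np.median(X[:,2]))
save(p,"w4.png")
```

```text
t 14.4 pos [521.2 383.8 185.9] toolshift cm [ 1.3  -0.09 12.62] yaw(tool y) deg 89.22 zaxis [-0.    -0.001 -1.   ] F [-0.1  0.2 -3. ] w 0.277
top -62.5 24 27 35.1 35.7
top -37.5 2 14 37.2 35.2
top 62.5 0 0 None None
rim 30 ((483.7400817871094, 415.07623291015625), (22.760971069335938, 11.345816612243652), 39.596588134765625)
scene -62.5 9 13 34.9 34.2
scene -37.5 8 15 36.0 35.6
scene 62.5 11 21 37.0 36.3
wrist -62.5 0 0 None None
wrist -37.5 0 0 None None
wrist 62.5 172 232 38.2 38.4
rim 1558 ((496.7403564453125, 383.0958557128906), (66.03597259521484, 41.28891372680664), 87.61849975585938)
deck? 134 ((501.8736877441406, 382.2816467285156), (25.578479766845703, 55.78739929199219), 1.9552315473556519) 0.1791497964848654
```

View pics/w4.png

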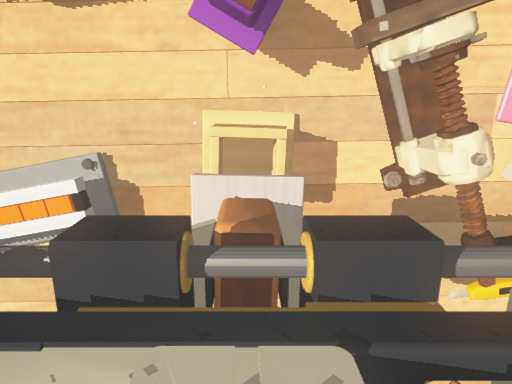

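Section 1 also reads flush. The stand, centred under the grip at about column 247, sits at the grasp pose I recorded, so I lower there.

Call:
{"method": "play_rows", "body": {"increments": "1.3 -0.1 2 0 -1; 0 0 3 0 -1; 0 0 3 0 -1; 0 0 0 0 -1; 0 0 0 0 -1"}}

```text
clock: 14.97
position: [0.5077, 0.3814, 0.1056]
ee_rot: [-0.028, -3.139, 0.004]
force: [0.6, 0.4, -2.8]
width: 0.282
gripper_force: 49.5
```

Run:
```python
from h import *
to([.5081,.3829,.0597])
```

```text
t 14.97 pos [507.7 381.4 105.6] toolshift cm [-0.04  0.16  4.58] yaw(tool y) deg 88.99 zaxis [-0.002 -0.003 -1.   ] F [ 0.6  0.4 -2.8] w 0.282
```

Call:
{"method": "play_rows", "body": {"increments": "0 0.05 1 0 -1; 0 0 1 0 -1; 0 0 1 0 -1; 0 0 0 0 -1; 0 0 0 0 -1"}}

```text
clock: 15.38
position: [0.5078, 0.3834, 0.0759]
ee_rot: [-0.027, -3.141, 0.001]
force: [0.8, 1.2, -3.4]
width: 0.283
gripper_force: 49.5
```

Call:
{"method": "play_rows", "body": {"increments": "0 0 0.5 0 -1; 0 0 0.5 0 -1; 0 0 0.2 0 -1; 0 0 0 0 -1; 0 0 0 0 -1"}}

```text
clock: 15.8
position: [0.5081, 0.3837, 0.0642]
ee_rot: [-0.027, -3.141, 0.0]
force: [0.3, -0.4, -3.0]
width: 0.281
gripper_force: 49.5
```

Call:
{"method": "play_rows", "body": {"increments": "0 -0.05 0.2 0 -1; 0 0 0.15 0 -1; 0 0 0.05 0 -1; 0 0 0 0 -1; 0 0 0 0 -1"}}

```text
clock: 16.22
position: [0.5081, 0.3832, 0.0604]
ee_rot: [0.027, 3.141, 0.0]
force: [-1.3, 0.1, -2.6]
width: 0.276
gripper_force: 49.5
```

Call:
{"method": "play_rows", "body": {"increments": "0 0 0.06 0 -1; 0 0 0 0 -1; 0 0 0 0 -1"}}

```text
clock: 16.47
position: [0.5081, 0.3832, 0.0598]
ee_rot: [0.027, 3.141, 0.0]
force: [0.1, 0.2, -3.5]
width: 0.278
gripper_force: 49.5
```

Call:
{"method": "play_rows", "body": {"increments": "0 0 0.06 0 -1; 0 0 0 0 -1; 0 0 0 0 -1"}}

```text
clock: 16.72
position: [0.5082, 0.3833, 0.0597]
ee_rot: [0.027, 3.141, 0.0]
force: [-2.4, -2.1, 4.3]
width: 0.277
gripper_force: 49.5
```

Seated on the rim. I'll release it.

Call:
{"method": "play_rows", "body": {"increments": "0 0 -0.03 0 -1; 0 0 0 0 1; 0 0 0 0 1; 0 0 0 0 1; 0 0 0 0 1"}}

```text
clock: 17.13
position: [0.5082, 0.3834, 0.0595]
ee_rot: [0.027, 3.141, 0.0]
force: [1.0, 0.4, 0.1]
width: 0.518
gripper_force: 0.0
```

Call:
{"method": "play_rows", "body": {"increments": "0 0 0 0 1; 0 0 0 0 1; 0 0 0 0 1; 0 0 0 0 1; 0 0 0 0 1"}}

```text
clock: 17.55
position: [0.5081, 0.3832, 0.0595]
ee_rot: [0.027, 3.141, 0.0]
force: [0.4, 0.0, 0.0]
width: 0.887
gripper_force: 0.0
```

Call:
{"method": "play_rows", "body": {"increments": "0 0 -1 0 1; 0 0 -2 0 1; 0 0 -4 0 1; 0 0 -4 0 1; 0 0 -4 0 1"}}

```text
clock: 17.97
position: [0.5078, 0.3829, 0.2118]
ee_rot: [-0.027, -3.141, 0.0]
force: [1.1, 0.8, 0.7]
width: 0.998
gripper_force: 0.0
```

Call:
{"method": "play_rows", "body": {"increments": "4 0 -3 0 1; 4 0 -1 0 1; 0 0 0 0 1; 0 0 0 0 1; 0 0 0 0 1"}}

```text
clock: 18.38
position: [0.435, 0.3843, 0.2451]
ee_rot: [0.026, 3.141, 0.001]
force: [0.0, 0.4, 0.3]
width: 1.003
gripper_force: 0.0
```

Run:
```python
from h import *
to([.5081,.3829,.0597])
for n in("wrist","top","scene"):
    p=vision.get_image(n);P=cloud(p);ok=(p["z_map"]>0)
    for lo,hi,k in((.052,.062,"deck"),(.094,.11,"grip")):
        m=ok&(P[...,2]>lo)&(P[...,2]<hi)&(np.hypot(P[...,0]-.509,P[...,1]-.383)<.05);X=P[m]
        if len(X)>9: print(n,k,len(X),cv2.minAreaRect((X[:,:2]*1000).astype(np.float32)),np.round(np.percentile(X[:,2],[5,50,95]),4))
    u=np.array([-.166,.986]);v=np.array([.986,.166]);d=P[...,:2]-np.array([.5575,.1457]);t=d@u*1000;w=d@v*1000
    for c in(-62.5,-37.5,-12.5,12.5,37.5,62.5):
        s=ok&(abs(t-c)<9)&(abs(w)<5);l=ok&(abs(t-c)<9)&(abs(w)>12)&(abs(w)<18)
        if s.sum()>3: print(n,c,s.sum(),np.round(1000*np.median(P[s][:,2]),1),np.round(1000*np.median(P[l][:,2]),1))
    if n=="top":save(p,"t5.png")
```

```text
t 18.38 pos [435.  384.3 245.1] toolshift cm [-7.29 -0.03 18.55] yaw(tool y) deg 89.04 zaxis [ 0.001  0.    -1.   ] F [0.  0.4 0.3] w 1.003
wrist deck 1337 ((499.0850524902344, 382.2973327636719), (63.71760177612305, 45.029624938964844), 87.90608215332031) [0.0539 0.0553 0.0566]
wrist grip 424 ((495.16046142578125, 383.0855407714844), (25.276775360107422, 16.289608001708984), 89.20057678222656) [0.0946 0.0989 0.1005]
top -62.5 26 34.9 35.3
top -37.5 27 35.6 36.1
top -12.5 29 36.2 36.6
top 12.5 25 36.9 37.7
top 37.5 27 37.9 38.4
top 62.5 28 38.0 38.2
scene deck 203 ((505.62945556640625, 383.0427551269531), (57.2067985534668, 61.47795867919922), 88.11669158935547) [0.0528 0.0551 0.0597]
scene grip 98 ((504.7140197753906, 384.2546081542969), (39.42507553100586, 23.843637466430664), 0.4916153848171234) [0.0946 0.0989 0.1007]
scene -62.5 11 35.5 34.7
scene -37.5 9 35.5 35.7
scene -12.5 9 36.8 36.6
scene 12.5 8 37.1 37.4
scene 37.5 13 37.8 36.6
scene 62.5 13 36.9 37.6
```

View pics/t5.png

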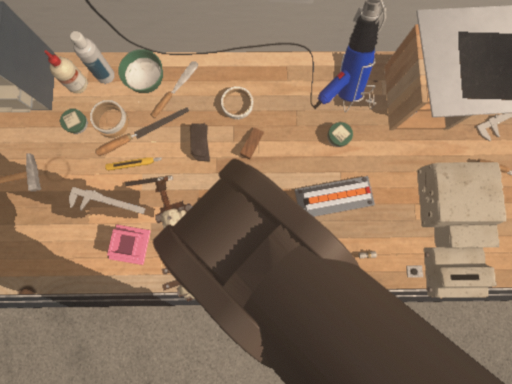

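In the top view the strip at (337,196) is flat in the channel from red to black, and depth has all six sections level with the walls. The arm hides the stand here, but wrist and scene depth show the roller's deck level on the rim, and the bystanders are where they were.

```bash
python3 -c "
from cell import job;print(job.sign_off())"
```

```text
the job is handed in; nothing more can be done
None
```

The strip was rolled from red to black at mostly 10–13 N (lowest reading 8.5 N), and all six sections read flush to within camera accuracy; the roller is back in its stand and the job was handed in at about 18.5 s.

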